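# Work a stuck peg loose from its clamping block

### The job

The square-headed wooden peg is stuck fast in its clamping block and a straight pull will not bring it out. Rock its head well over towards one cheek and then well over towards the other, so that both stiff cheeks are pushed back, then pull the peg straight up and stand it head up in the empty enamel mug. Leave the round-headed peg in the other block, and do not tip the mug over.

Things in the scene. Friction and masses are not known exactly. Their poses are not given: they have to be found in the camera images.
- square_peg: The stuck peg: pale wood, 0.1 kg, 138 mm long, 24 mm thick in y. Origin at the centre of its square head (36 mm in x, 24 in y, 32 high), z up out of the head. 18 mm (x) shank; 28 mm (x) collar 80 to 94 mm below the origin; rounded foot, underside 122 mm below. Starts upright, axes along the block's; rocks about the y axis 112 mm below the origin. Grasp the head across y.
- block: Fixed dark timber block holding the square-headed peg: 136 mm (x), 84 (y), 67 high (bolts to 72). Origin at the centre of its underside, z up. The foot stands centrally in a socket 10 mm above the bench. Two paler cheeks, at +x and -x of the peg, overhang its collar with 3 mm of play and hold it down. Cheeks back 5 mm each (head 17 to 19 mm over, 9 degrees, each way), the upright peg lifts out.
- block_far (a joint): The cheek at the block's +x side: how far it has been pushed back from the peg along the block's +x, 0 to 0.007 m, starts at 0. Stiff sliding friction of about 10 N; it stays where it is pushed. The peg's shank pushes it back when the head is rocked towards +x (the first 1 mm is play; the cheek reaches its stop at about 10 degrees).
- block_near (a joint): The same for the cheek at the block's -x side, the robot's side: pushed back along the block's -x, 0 to 0.007 m, starts at 0. The peg's shank pushes it back when the head is rocked towards -x.
- mug_base (a point): Empty enamel mug, grey-blue, loose, 0.14 kg, 78 mm high, 70 mm across the rim (about 63 inside, narrowing to about 50 at the floor), inner floor 3 mm above the bench. The point is the centre of the round underside, z up; the loop handle stands out on its -y side, to 59 mm from this point.
- round_peg: The peg to leave alone: like the other but with a round knob for a head (38 mm across seen from above, 32 high), stuck in a second block of the same make. Origin at the centre of its head, z up.
Things that resemble listed ones, but are neither listed nor needed, are in the scene too. Leave any blue look-alike of the square_peg alone.

How it is judged (in metres and radians):
On the way, in this order (a step that is already met when the one before it is completed fails the run):
1. the square-headed peg, still in its block, is rocked over so far that one cheek is pushed back at least 4 mm (z of square_peg in the frame of block below 0.14 m and angle between square_peg's own z axis and vertical above 0.08 rad and horizontal distance between square_peg and block below 0.04 m and value of joint any of block_far, block_near above 0.004 m), for 0.1 s.
2. it is rocked over the other way, still in its block, so that both cheeks are pushed back at least 4 mm (z of square_peg in the frame of block below 0.14 m and angle between square_peg's own z axis and vertical above 0.08 rad and horizontal distance between square_peg and block below 0.04 m and value of joint each of block_far, block_near above 0.004 m), for 0.1 s.
At the end, for the whole second after the job is handed in: the square-headed peg stands in the mug with its foot on the mug's floor, head up (it may lean up to about 34 degrees against the rim), at rest; the mug stands upright on the bench (x of mug_base in the frame of square_peg between -0.034 and 0.034 m and y of mug_base in the frame of square_peg between -0.034 and 0.034 m and z of square_peg in the frame of mug_base below 0.145 m and angle between square_peg's own z axis and vertical below 0.6 rad and angle between mug_base's own z axis and vertical below 0.1 rad and linear speed of square_peg below 0.02 m/s and height (world z) of mug_base below 0.01 m); the robot touches nothing.
It fails at once if the round-headed peg was pushed over or pulled by more than 15 mm (distance of round_peg from where it was at the start of the episode above 0.015 m).
It fails at once if the mug was tipped over (angle between mug_base's own z axis and vertical above 0.6 rad).
It also fails if it takes over 51 s, if anything falls off the work surface, if the arm or the gripper's body presses on something with over 40 N, if the wrist force passes 120 N, or if a joint passes its speed limit or range.

### The arm

A 6-joint arm with a two-finger parallel gripper is mounted at the origin on the work surface; the furniture and walls round the work are solid. World frame = base frame: x ahead of the robot, y to its left, z up, the work surface at z = 0. Lengths are in mm, angles in degrees, forces in N, time in s.
With the tool pointing down it reaches from about 350 to 850 mm from the base axis. Payload 8.1 kg.
Tool frame: the origin (TCP) lies midway between the tips of the shut fingers; the grasp point (between the pads) lies 19 mm behind it; z points along the fingers, y is the direction in which the jaws open and shut (so a half turn about z gives the same grasp; the last joint's range is limited). The gripper opens to 85 mm and grips with 20 to 120 N. Pads are 22 mm wide; open, the fingers measure 114 mm over their backs; the gripper's body (76 mm by 85 mm) begins 54 mm behind the grasp point. The pads swing forward as they close: fully open they stand 13 mm farther back than shut.
Start: joints at [-71.127, 7.471, 85.268, -0, 87.261, -4.893], TCP at [241.824, -549.114, 231.292] pointing down, gripper open.
Joint ranges: [-169.43, 169.43], [-51.17, 129.36], [1.28, 143.12], [-76.62, 256.62], [0, 156.53], [-152.29, 152.29]. Speed limits (degrees/s): [136.94, 136.94, 159.86, 180, 180, 180].

### API

Orientations are given as [roll, pitch, yaw] about the fixed x, y, z axes, in that order (R = Rz(yaw) Ry(pitch) Rx(roll)).
In Python, from bench import r gives the robot as it stands.
- The arm moves only by the shell command python3 -m jog 'ROWS' [FORCE]. ROWS is JSON, a list of rows, each a list of 5 numbers: the shift along the tool's x, y, z in m, then the turn about the tool's z in rad, then the opening, from 0 (shut) to 1 (fully open). A call has 1 to 20 rows; each row is the pose to reach, as a shift and turn from the pose measured when the call began, along the tool's axes at that moment; what a row does not reach only later rows make up. A row lasts 1/10 s, in which the tool goes at most 50 mm and 8.59 degrees, less where a joint would pass 70% of its speed; a pose out of reach is approached as far as the arm can. A call with a gripper value outside its range is refused whole. The fingers move at their own pace and stop on an object; FORCE is the grip in N (left out, the last holds). Time passes only in rows, so rows that repeat a pose let the fingers close. It gives the time, the measured TCP pose, the force and the opening at its end, in the units of the state.
- r.sense(): the state, without advancing time (a new reading comes with each control period).
- r.snapshot(name): name is "scene" or "top" or "wrist"; returns a dict with "pixels" (384x512x3 uint8, red, green, blue), "K" (3x3 intrinsics, pixels), "R" (3x3) and "t" (3): a world point X has camera coordinates R X + t. Camera axes: x right, y down, z forward; pixel columns grow to the right and rows downward; lengths in mm; the calibration is good to about 2 mm. A picture is of the moment at which its call begins. There is no depth.
- r.hand_in(): hands the job in, once; it reports no verdict.
The state is a dict: "time": time; "joint_pos": joint angles; "qd": joint speeds; "joint_efforts": joint torques, N m; "tool_pos": TCP position; "tcp_rot": TCP orientation; "ft_force": force on the tool from outside, world axes, zero at the start; "wrist_torque": the same for the moment, N m; "finger_gap": finger opening in mm.
Only numpy, scipy, OpenCV 4.12 (cv2) and the standard library are available. Lean on these libraries where they do the work, as an engineer would, in place of code of your own. Each camera call takes 0.05 s, during which the arm holds its last target.

## Working session

There is one attempt and no reset: what is moved stays moved. The work goes in short steps, Python scripts to look and compute and a shell command to move; the robot and the scene stay as the last step left them, time stands still between calls to the robot, and variables do not carry over. Pictures are saved under pics/ and viewed, and the job is handed in when it is done.

```bash
mkdir -p pics; ls
cat > h.py <<'E'
import numpy as np,cv2,pickle
from bench import r
def snap(n,f):
    s=r.snapshot(n); cv2.imwrite('pics/'+f+'.png',cv2.cvtColor(s['pixels'],cv2.COLOR_RGB2BGR)); pickle.dump(s,open(f+'.pkl','wb')); return s
def load(f): return pickle.load(open(f+'.pkl','rb'))
def ray(s,u,v,z):
    K,R,t=map(np.array,(s['K'],s['R'],s['t']));t=t.ravel()
    c=-R.T@t; d=R.T@np.linalg.solve(K,[u,v,1.]); return c+d*(z-c[2])/d[2]
def proj(s,X):
    K,R,t=map(np.array,(s['K'],s['R'],s['t'])); p=K@(R@np.array(X,float)+t.ravel()); return p[:2]/p[2]
E
python3 - <<'E'
from h import *
for n in('top','scene','wrist'):
    s=snap(n,n+'0'); print(n,-np.array(s['R']).T@np.array(s['t']).ravel())
print(r.sense())
E
```

```text
pics
top [ 273.38875049 -236.79859543 1375.13326753]
scene [-46.26877445 823.92514409 745.97925093]
wrist [ 311.28244189 -517.67755687  371.08526887]
{'time': 0.15, 'joint_pos': array([-7.11277927e+01,  7.50506911e+00,  8.53160790e+01, -1.59249306e-03,
        8.72594880e+01, -4.89438184e+00]), 'qd': array([ 0.00155853, -0.05134785, -0.21442652, -0.00804943,  0.07473763,
       -0.06192708]), 'joint_efforts': array([-2.22054759e-04, -5.70061469e+01, -5.01159453e+01, -2.99342837e-04,
        9.54062969e-03,  6.51542351e-06]), 'tool_pos': array([ 241.67004939, -548.72136985,  230.4755741 ]), 'tcp_rot': array([-1.79919522e+02, -5.29504321e-03,  2.37666627e+01]), 'ft_force': array([ 0.62533439, -0.68747006, -0.0454958 ]), 'wrist_torque': array([-0.02217149, -0.01015302, -0.02305996]), 'finger_gap': 85.38486884290512}
```

View pics/top0.png

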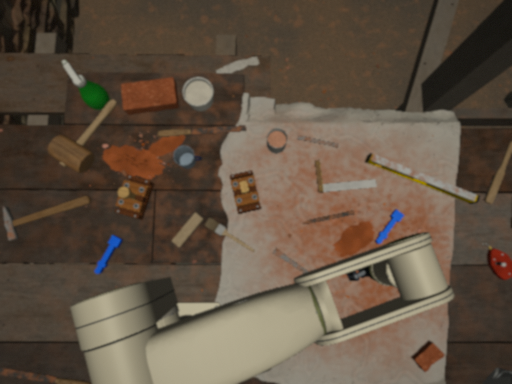

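View pics/scene0.png

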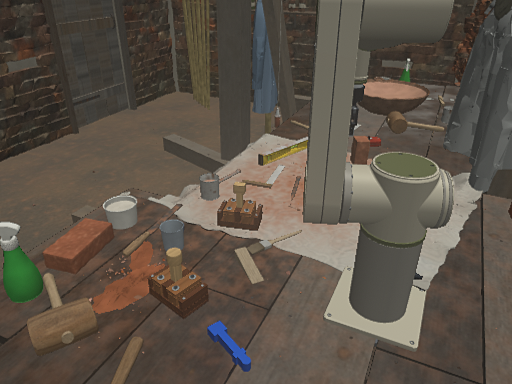

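View pics/wrist0.png

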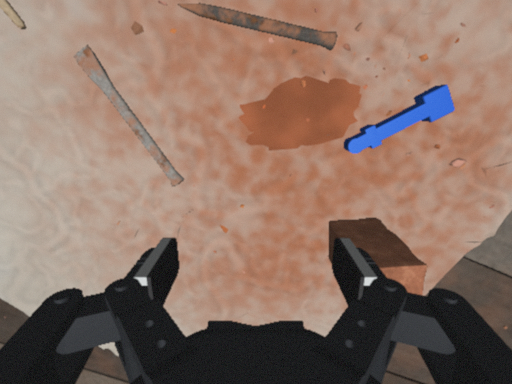

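Run:
```python
from h import *
a=cv2.imread('pics/top0.png');b=cv2.imread('pics/scene0.png')
c1=cv2.resize(a[130:230,95:295],(800,400),interpolation=cv2.INTER_CUBIC)
cv2.imwrite('pics/c1.png',c1)
cv2.imwrite('pics/c2.png',cv2.resize(b[160:320,130:330],(750,600),interpolation=cv2.INTER_CUBIC))
s=load('top0')
for p in [(0,0,0),(500,0,0),(500,100,0),(500,100,150)]: print(p,proj(s,p))
for n,u,v,z in [('mug',184,156,78),('blkL',132,197,67),('blkR',245,192,67),('can',277,140,70)]: print(n,ray(s,u,v,z))
```

```text
(0, 0, 0) [187.61198126 334.68949205]
(500, 0, 0) [192.42909649 188.85098285]
(500, 100, 0) [164.44497536 188.68041609]
(500, 100, 150) [153.2664895  180.98797718]
mug [601.01310533  19.08568169  78.        ]
blkL [459.68593749 192.01900501  67.        ]
blkR [ 479.18143843 -190.79410125   67.        ]
can [ 662.59252883 -300.12926757   70.        ]
```

View pics/c1.png

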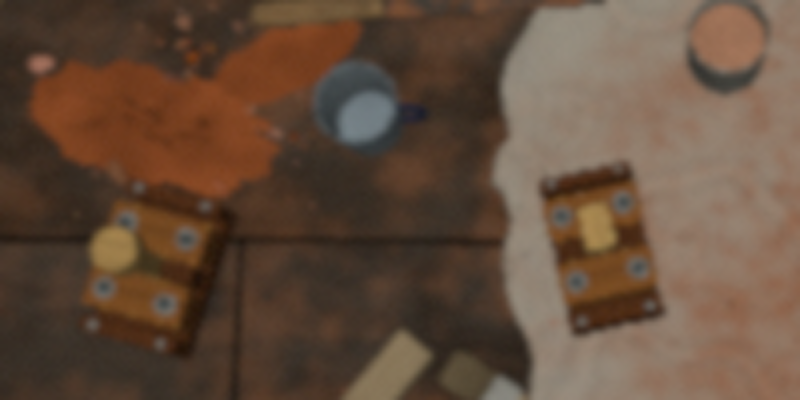

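View pics/c2.png

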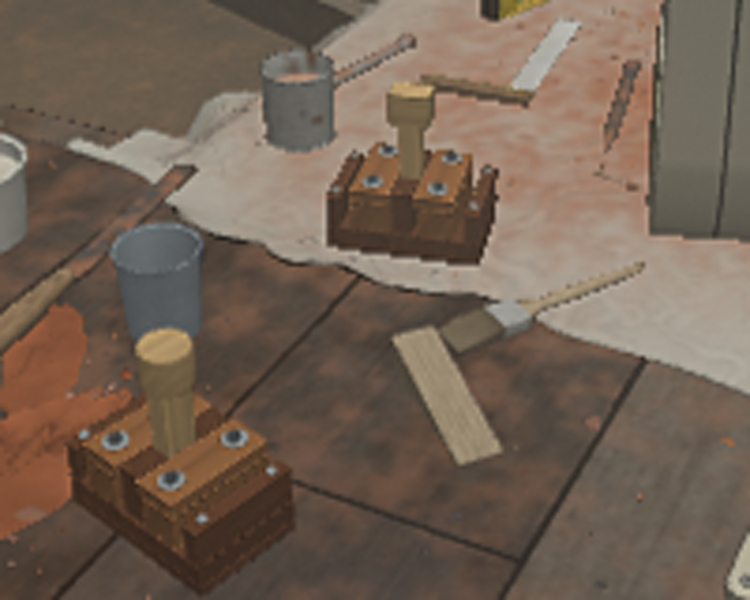

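Candidates for the stuck peg are the square head (top px 244.5,187), the round knob (top px 124,192), and the blue look-alikes (top px 108,254 and 390,226). The pale square head in the right block matches the description. For the mug, the empty grey-blue one with a handle is at (184,156); the can at (277,140) is full of paint and the pot at (198,93) is white and full.

Run:
```python
from h import *
s=load('top0')
C=lambda u,v,z: ray(s,u/4-.375+95,v/4-.375+130,z)
B=[C(562,216,72),C(624,201,72),C(576,281,72),C(639,267,72)]
for b in B: print('bolt',b)
B=np.array(B); print('c',B.mean(0))
for a,b in((2,0),(3,1)):
    d=B[b]-B[a]; print(np.degrees(np.arctan2(d[1],d[0])),np.linalg.norm(d))
for a,b in((1,0),(3,2)):
    d=B[b]-B[a]; print(np.degrees(np.arctan2(-d[0],d[1])),np.linalg.norm(d))
print('head',C(598,226,148))
print('mugrim',C(357,106,78),'handle tip',C(426,114,45))
print(np.degrees(0))
```

```text
bolt [ 507.0850501 -157.0021266   72.       ]
bolt [ 520.43041986 -209.69350513   72.        ]
bolt [ 451.27001245 -169.70185657   72.        ]
bolt [ 463.56277901 -222.9310476    72.        ]
c [ 485.58706535 -189.83213397   72.        ]
12.818413147750645 57.24160697957419
13.103849698751565 58.38802194579292
14.212672743011371 54.355130991579834
13.00392364309809 54.63020124665524
head [ 485.49521954 -190.62081763  148.        ]
mugrim [600.57018206  19.49695468  78.        ] handle tip [602.12126555 -34.66059024  45.        ]
0.0
```

```bash
python3 -m jog '[[0.04,-0.03,0,0.03,1],[0.08,-0.057,0,0.06,1],[0.12,-0.085,0,0.09,1],[0.16,-0.113,0,0.12,1],[0.2,-0.141,0,0.15,1],[0.24,-0.17,0,0.184,1],[0.28,-0.198,0,0.184,1],[0.305,-0.216,0,0.184,1],[0.318,-0.225,0,0.184,1],[0.318,-0.225,0,0.184,1],[0.318,-0.225,0,0.184,1]]' 60
python3 - <<'E'
from h import *
snap('wrist','w1')
E
```

```text
time: 1.25
tool_pos: [441.9, -214.6, 230.6]
tcp_rot: [-179.9, 0.0, 13.3]
ft_force: [-0.0, -0.3, 0.1]
finger_gap: 85.2
```

View pics/w1.png

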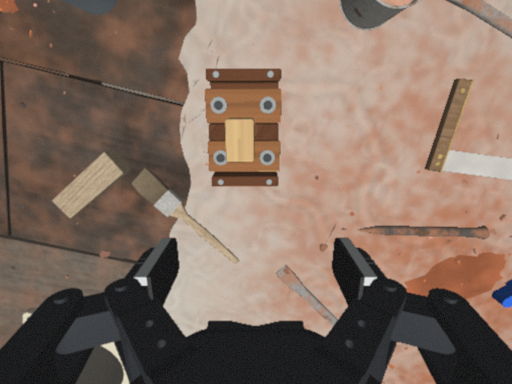

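The wrist view shows the block square-on: bolts at (218,105), (267,105), (220,158), (267,158) and the square head's top around (240,140).

Run:
```python
from h import *
s=load('w1')
B=np.array([ray(s,u,v,72) for u,v in((218.5,105),(267.5,105),(220.5,158),(267,158))]);print(B.round(1),B.mean(0))
for a,b in((2,0),(3,1)): d=B[b]-B[a]; print(np.degrees(np.arctan2(d[1],d[0])),np.linalg.norm(d))
a=cv2.imread('pics/w1.png');cv2.imwrite('pics/w1c.png',cv2.resize(a[60:195,190:300],(660,600*135*6//(135*6)) if 0 else (660,600),interpolation=cv2.INTER_CUBIC))
```

```text
[[ 508.1 -158.1   72. ]
 [ 520.2 -209.4   72. ]
 [ 452.1 -171.2   72. ]
 [ 464.3 -222.8   72. ]] [ 486.18930601 -190.37100992   72.        ]
13.158616046580867 57.564884030615275
13.511893896949493 57.55794939612014
```

View pics/w1c.png

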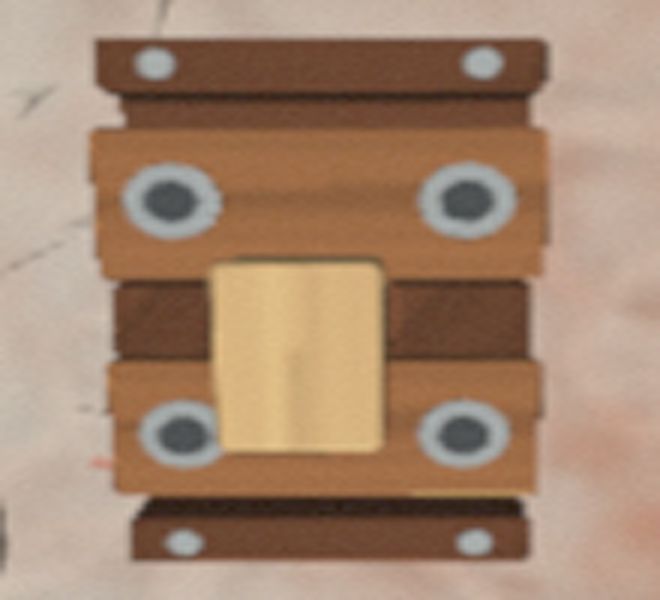

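Run:
```python
from h import *
s=load('w1')
c=ray(s,239.75,140.1,148);print(c)
st=r.sense();y=np.radians(st['tcp_rot'][2]);d=np.array([486,-190.3,113])-st['tool_pos'];print(st['tcp_rot'],np.cos(y)*d[0]+np.sin(y)*d[1],np.sin(y)*d[0]-np.cos(y)*d[1],-d[2])
for z in (148,):
  for u,v in((225.3,119),(254.2,119),(254.2,161.3),(225.3,161.3)): print(ray(s,u,v,z).round(1))
```

```text
[ 486.82441634 -190.46395639  148.        ]
[-1.79920861e+02  3.99036509e-02  1.32193292e+01] 48.82662874387801 -14.013366185102543 117.63709930527122
[ 500.7 -175.4  148. ]
[ 506.2 -198.3  148. ]
[ 472.1 -206.3  148. ]
[ 466.5 -182.3  148. ]
```

```bash
python3 -m jog '[[0.025,-0.007,0,0,1],[0.049,-0.014,0.02,0,1],[0.049,-0.014,0.05,0,1],[0.049,-0.014,0.08,0,1],[0.049,-0.014,0.105,0,1],[0.049,-0.014,0.1175,0,1],[0.049,-0.014,0.1175,0,0.6],[0.049,-0.014,0.1175,0,0.1],[0.049,-0.014,0.1175,0,0.1],[0.049,-0.014,0.1175,0,0.1],[0.049,-0.014,0.1175,0,0.1],[0.049,-0.014,0.1175,0,0.1]]' 30
python3 - <<'E'
from h import *
snap('wrist','w2');snap('scene','s2');print(r.sense()['finger_gap'],r.sense()['ft_force'])
E
```

```text
time: 2.5
tool_pos: [487.0, -190.6, 114.7]
tcp_rot: [180.0, -0.1, 13.2]
ft_force: [-0.5, -0.3, 5.9]
finger_gap: 23.3
23.320282835588266 [-0.62657128  0.18879267  6.03426226]
```

View pics/w2.png

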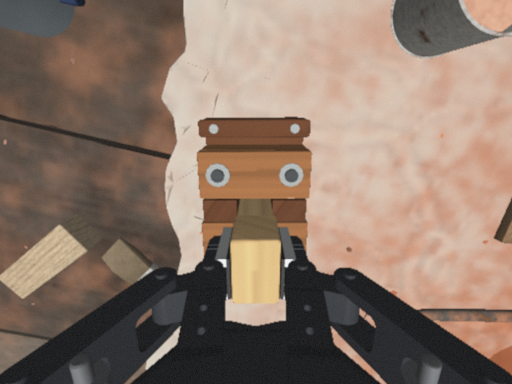

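```bash
python3 -m jog '[[0.004,0,0,0,0.1],[0.008,0,0.0003,0,0.1],[0.012,0,0.0006,0,0.1],[0.015,0,0.001,0,0.1],[0.0175,0,0.0014,0,0.1],[0.019,0,0.0016,0,0.1],[0.019,0,0.0016,0,0.1],[0.019,0,0.0016,0,0.1],[0.019,0,0.0016,0,0.1]]' 30
python3 - <<'E'
from h import *
print(r.sense()['ft_force'],r.sense()['tool_pos'])
snap('wrist','w3');snap('scene','s3')
a=[cv2.imread(f'pics/{n}.png')[160:250,190:290] for n in('s0' if 0 else 's2','s3')]
cv2.imwrite('pics/s3c.png',cv2.resize(np.hstack(a),(800,360),interpolation=cv2.INTER_CUBIC))
E
```

```text
time: 3.5
tool_pos: [504.8, -186.4, 113.3]
tcp_rot: [180.0, 0.0, 13.2]
ft_force: [-5.9, -0.2, 5.8]
finger_gap: 23.3
[-5.86439725 -0.22657773  5.79434309] [ 504.79996224 -186.38818044  113.31923035]
```

View pics/s3c.png

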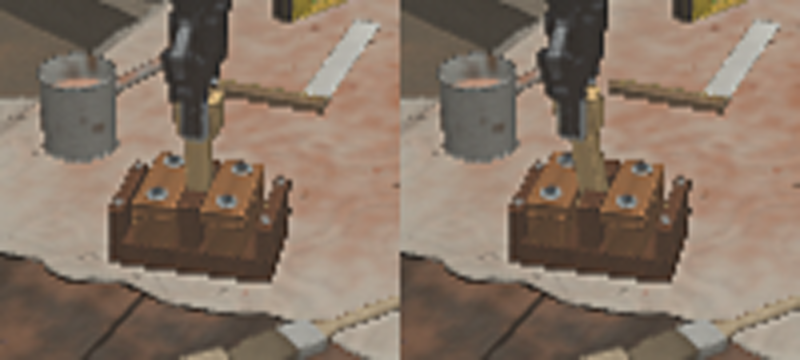

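View pics/w3.png

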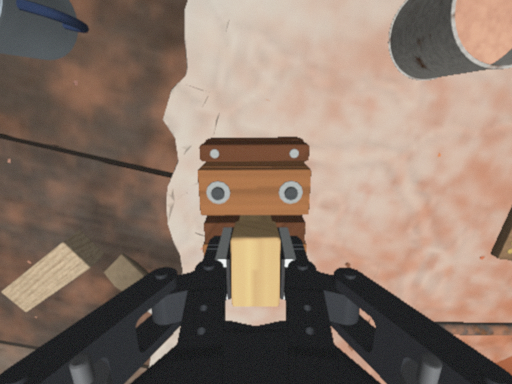

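Run:
```python
from h import *
ax=np.array([np.cos(np.radians(13.2)),np.sin(np.radians(13.2)),0])
for n,pts in(('w2',((217,175),(291,175),(213,128.5),(295,128.5))),('w3',((217.5,193),(291,193),(214,154),(294,154)))):
    s=load(n); print(n,[round(float((ray(s,u,v,72)-[486.2,-190.3,72])@ax),1) for u,v in pts])
a=[cv2.imread(f'pics/{n}.png')[110:260,185:325] for n in('w2','w3')]
cv2.imwrite('pics/w23.png',cv2.resize(np.hstack(a),(800,430),interpolation=cv2.INTER_CUBIC))
```

```text
w2 [30.3, 30.3, 62.7, 62.7]
w3 [35.4, 35.4, 63.8, 63.8]
```

View pics/w23.png

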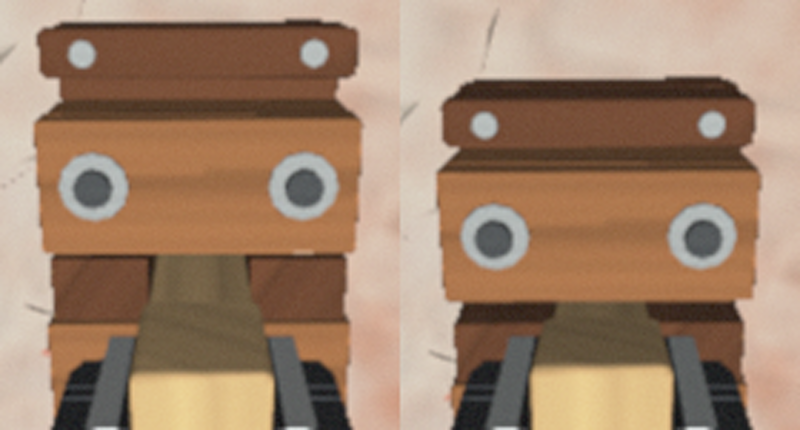

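```bash
python3 -m jog '[[0.001,0,0.0002,0,0.1],[0.002,0,0.0003,0,0.1],[0.002,0,0.0003,0,0.1],[0.002,0,0.0003,0,0.1]]' 30
python3 - <<'E'
from h import *
print(r.sense()['ft_force'],r.sense()['tool_pos'])
snap('wrist','w4')
a=[cv2.imread(f'pics/{n}.png')[110:260,185:325] for n in('w3','w4')]
cv2.imwrite('pics/w34.png',cv2.resize(np.hstack(a),(800,430),interpolation=cv2.INTER_CUBIC))
E
```

```text
time: 4.0
tool_pos: [505.9, -186.2, 113.3]
tcp_rot: [180.0, 0.2, 13.2]
ft_force: [-7.2, -0.6, 6.2]
finger_gap: 23.2
[-7.15345656 -0.64611983  6.18749213] [ 505.86756039 -186.16738996  113.25533757]
```

View pics/w34.png

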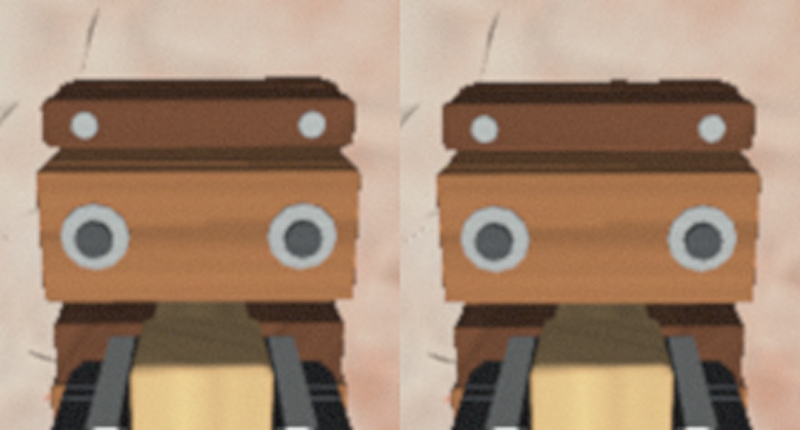

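```bash
python3 -m jog '[[-0.004,0,-0.0005,0,0.1],[-0.009,0,-0.001,0,0.1],[-0.014,0,-0.0015,0,0.1],[-0.0195,0,-0.0017,0,0.1],[-0.025,0,-0.0015,0,0.1],[-0.03,0,-0.001,0,0.1],[-0.035,0,-0.0003,0,0.1],[-0.038,0,0,0,0.1],[-0.04,0,0,0,0.1],[-0.04,0,0,0,0.1],[-0.04,0,0,0,0.1],[-0.04,0,0,0,0.1]]' 30
python3 - <<'E'
from h import *
print(r.sense()['ft_force'],r.sense()['tool_pos'])
snap('wrist','w5');snap('scene','s5')
a=[cv2.imread(f'pics/{n}.png')[150:260,180:300] for n in('s2','s5')]
cv2.imwrite('pics/s5c.png',cv2.resize(np.hstack(a),(800,367),interpolation=cv2.INTER_CUBIC))
E
```

```text
time: 5.25
tool_pos: [468.0, -195.6, 114.8]
tcp_rot: [179.9, -0.0, 13.2]
ft_force: [5.4, 2.7, 5.9]
finger_gap: 23.5
[5.40872279 2.74495403 5.92072261] [ 468.04219142 -195.5570847   114.79094113]
```

View pics/w5.png

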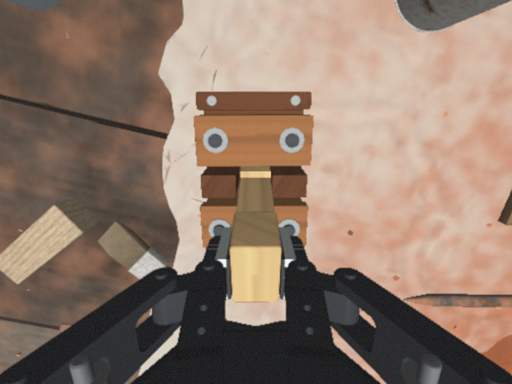

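View pics/s5c.png

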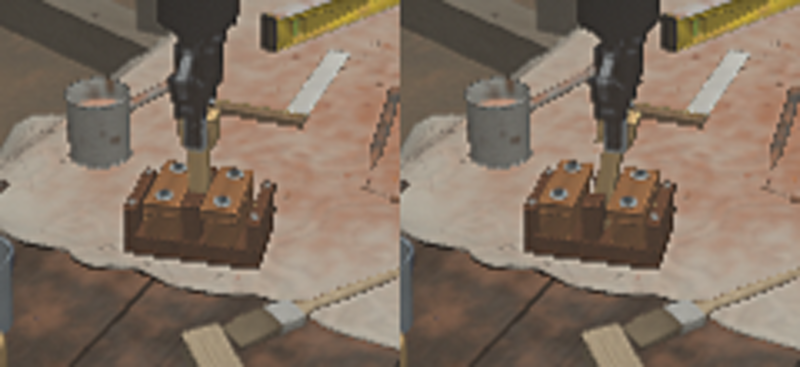

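Run:
```python
from h import *
ax=np.array([np.cos(np.radians(13.2)),np.sin(np.radians(13.2)),0])
s=load('w5'); print([round(float((ray(s,u,v,72)-[486.2,-190.3,72])@ax),1) for u,v in ((215,140),(292,140),(219,230),(288,230),(211,101),(296,101))])
s=load('w1'); print([round(float((ray(s,u,v,72)-[486.2,-190.3,72])@ax),1) for u,v in ((218.5,105),(267.5,105),(220.5,158),(267,158),(216,74),(271,74),(221,182),(269,182))])
a=cv2.imread('pics/w5.png')[85:275,185:325];cv2.imwrite('pics/w5c.png',cv2.resize(a,(440,600),interpolation=cv2.INTER_CUBIC))
```

```text
[35.3, 35.3, -32.6, -32.6, 60.6, 60.6]
[28.7, 28.8, -28.8, -28.8, 59.4, 59.5, -57.3, -57.2]
```

View pics/w5c.png

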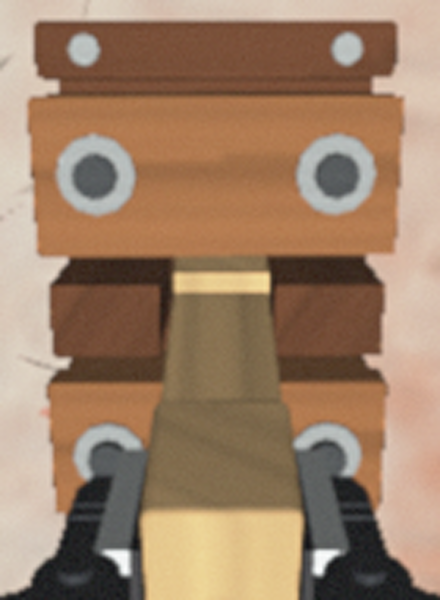

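```bash
python3 -m jog '[[-0.001,0,0.0008,0,0.1],[-0.002,0,0.0012,0,0.1],[-0.002,0,0.0012,0,0.1],[-0.002,0,0.0012,0,0.1],[-0.002,0,0.0012,0,0.1]]' 30
python3 - <<'E'
from h import *
ax=np.array([np.cos(np.radians(13.2)),np.sin(np.radians(13.2)),0])
p=r.sense()['tool_pos'];print(r.sense()['ft_force'],p,(p-[487,-190.6,114.7])@ax)
E
```

```text
time: 5.85
tool_pos: [467.2, -195.8, 114.7]
tcp_rot: [179.9, -0.2, 13.2]
ft_force: [7.2, 3.5, 4.4]
finger_gap: 23.3
[7.19059434 3.51106944 4.41644167] [ 467.20258175 -195.80823225  114.7128971 ] -20.463653101223564
```

Both rocks are done, at about +19.4 and -20.4 mm. Next I return the peg to upright and grip harder.

```bash
python3 -m jog '[[0.005,0,-0.0003,0,0.1],[0.01,0,-0.0006,0,0.1],[0.015,0,-0.0006,0,0.1],[0.0195,0,-0.0006,0,0.1],[0.0205,0,-0.0006,0,0.1],[0.0205,0,-0.0006,0,0.1],[0.0205,0,-0.0006,0,0.1]]' 70
python3 - <<'E'
from h import *
ax=np.array([np.cos(np.radians(13.2)),np.sin(np.radians(13.2)),0])
p=r.sense()['tool_pos'];print(r.sense()['ft_force'],p,(p-[487,-190.6,114.7])@ax)
snap('wrist','w6');snap('scene','s6')
a=cv2.imread('pics/w6.png')[85:275,185:325];b=cv2.imread('pics/s6.png')[150:260,180:300]
cv2.imwrite('pics/c6.png',np.hstack([cv2.resize(a,(368,500),interpolation=2),cv2.resize(b,(430,500),interpolation=2)]))
E
```

```text
time: 6.55
tool_pos: [484.5, -191.6, 114.3]
tcp_rot: [179.9, 0.2, 13.2]
ft_force: [-6.8, -1.8, 3.9]
finger_gap: 23.0
[-6.80887424 -1.80431711  3.89564708] [ 484.51576911 -191.55193107  114.2527414 ] -2.6359690711707224
```

View pics/c6.png

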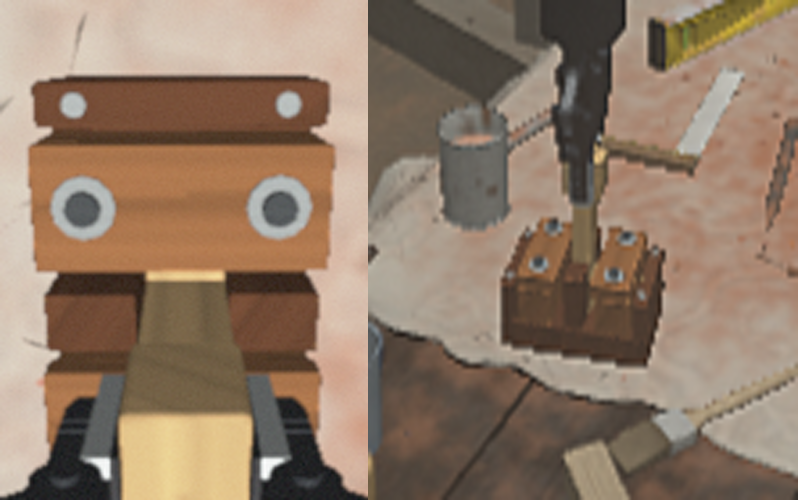

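```bash
python3 -m jog '[[0.0015,0,0,0,0.1],[0.003,0,0,0,0.1],[0.0035,0,0,0,0.1],[0.0035,0,0,0,0.1],[0.003,0,0,0,0.1]]' 20
python3 - <<'E'
from h import *
ax=np.array([np.cos(np.radians(13.2)),np.sin(np.radians(13.2)),0])
p=r.sense()['tool_pos'];print(r.sense()['ft_force'],p,(p-[487,-190.6,114.7])@ax)
snap('wrist','w7')
a=cv2.imread('pics/w7.png')[85:275,185:325]
cv2.imwrite('pics/c7.png',cv2.resize(a,(440,600),interpolation=2))
E
```

```text
time: 7.15
tool_pos: [485.6, -191.3, 113.7]
tcp_rot: [180.0, 0.4, 13.2]
ft_force: [-4.5, -1.6, 4.4]
finger_gap: 23.3
[-4.51274728 -1.602653    4.42845506] [ 485.56602468 -191.32386309  113.7393958 ] -1.5613828828556733
```

View pics/c7.png

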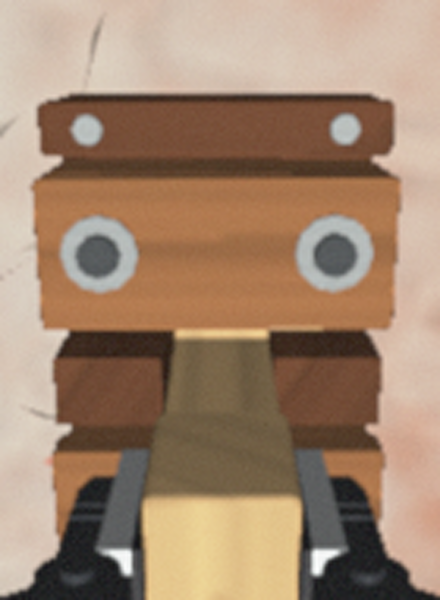

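```bash
python3 -m jog '[[0.0015,0,0,0,0.1],[0.003,0,0,0,0.1],[0.003,0,0,0,0.1],[0.003,0,0,0,0.1]]' 20;  python3 -m jog '[[0,0,0,0,0.1],[0,0,0,0,0.1]]' 70
python3 - <<'E'
from h import *
ax=np.array([np.cos(np.radians(13.2)),np.sin(np.radians(13.2)),0])
p=r.sense()['tool_pos'];print(r.sense()['ft_force'],p,(p-[487,-190.6,114.7])@ax)
E
```

```text
time: 7.6
tool_pos: [486.9, -191.1, 113.7]
tcp_rot: [180.0, 0.6, 13.2]
ft_force: [-6.3, -0.9, 8.3]
finger_gap: 23.2
time: 7.8
tool_pos: [486.4, -191.3, 113.7]
tcp_rot: [-180.0, 0.6, 13.2]
ft_force: [-2.4, 0.4, 4.6]
finger_gap: 23.1
[-2.37746574  0.42075554  4.61834846] [ 486.41941678 -191.25734946  113.68260892] -0.7153498927475691
```

Displacement is now -0.7 mm, so the peg is near upright. I pull up gently and watch the force.

```bash
python3 -m jog '[[0.0005,0,-0.002,0,0.1],[0.0005,0,-0.005,0,0.1],[0.0005,0,-0.008,0,0.1],[0.0005,0,-0.012,0,0.1],[0.0005,0,-0.016,0,0.1],[0.0005,0,-0.02,0,0.1],[0.0005,0,-0.02,0,0.1]]' 70
python3 - <<'E'
from h import *
snap('wrist','w8');snap('scene','s8')
print(r.sense()['ft_force'])
a=cv2.imread('pics/w8.png')[85:275,185:325];b=cv2.imread('pics/s8.png')[150:260,180:300]
cv2.imwrite('pics/c8.png',np.hstack([cv2.resize(a,(368,500),interpolation=2),cv2.resize(b,(430,500),interpolation=2)]))
E
```

```text
time: 8.5
tool_pos: [487.3, -191.3, 134.5]
tcp_rot: [180.0, 0.6, 13.2]
ft_force: [-1.4, -0.7, 0.1]
finger_gap: 22.9
[-1.31856375  0.07522807 -0.22574123]
```

View pics/c8.png

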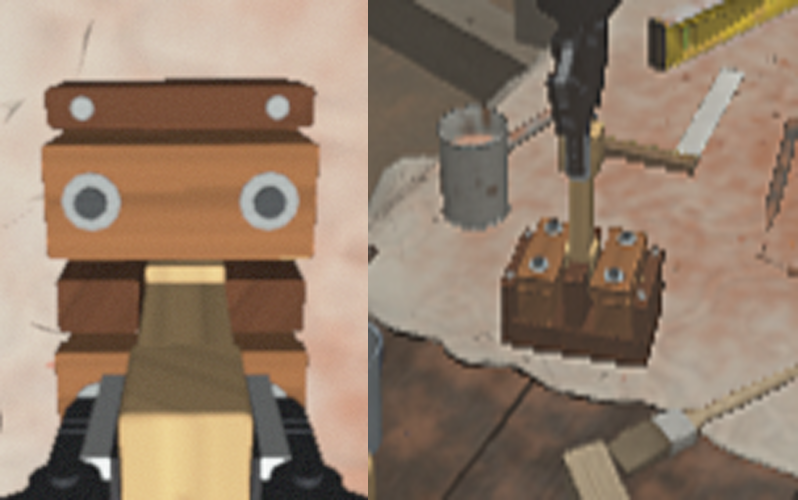

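```bash
python3 -m jog '[[0,0,-0.008,0,0.1],[0,0,-0.02,0,0.1],[0,0,-0.035,0,0.1],[0,0,-0.055,0,0.1],[0,0,-0.08,0,0.1],[0,0,-0.1,0,0.1],[0,0,-0.11,0,0.1],[0,0,-0.11,0,0.1]]' 70
python3 - <<'E'
from h import *
snap('wrist','w9');snap('scene','s9');snap('top','t9')
print(r.sense()['ft_force'])
a=cv2.imread('pics/w9.png');b=cv2.imread('pics/s9.png')[110:260,150:300]
cv2.imwrite('pics/c9.png',np.hstack([cv2.resize(a,(400,300)),cv2.resize(b,(300,300),interpolation=2)]))
E
```

```text
time: 9.4
tool_pos: [489.6, -191.4, 246.7]
tcp_rot: [179.8, 0.4, 13.2]
ft_force: [-0.4, -1.2, -1.0]
finger_gap: 23.2
[-1.59927906  0.43637284 -2.09774594]
```

View pics/c9.png

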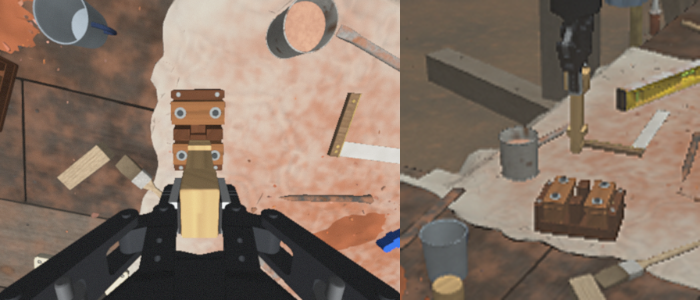

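View pics/t9.png

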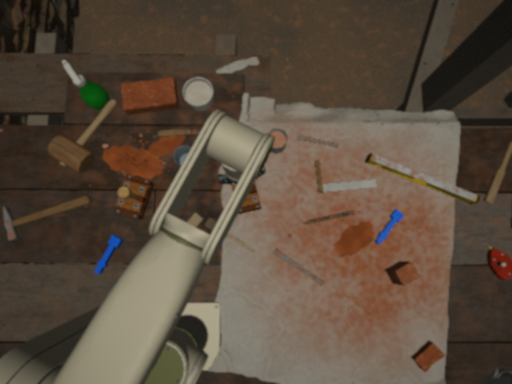

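```bash
python3 -m jog '[[0.005,-0.015,0,0,0.1],[0.012,-0.045,0,0,0.1],[0.023,-0.08,0,0,0.1],[0.034,-0.115,0,0,0.1],[0.045,-0.15,0,0,0.1],[0.052,-0.17,0,0,0.1],[0.056,-0.18,0,0,0.1],[0.056,-0.18,0,0,0.1],[0.056,-0.18,0,0,0.1]]' 70
python3 - <<'E'
from h import *
snap('wrist','w10');snap('scene','s10')
E
```

```text
time: 10.45
tool_pos: [501.1, -3.0, 241.8]
tcp_rot: [-180.0, 0.7, 13.2]
ft_force: [-0.4, 0.0, -1.1]
finger_gap: 23.4
```

View pics/w10.png

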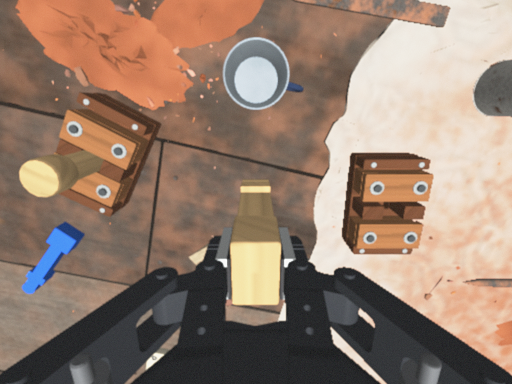

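View pics/s10.png

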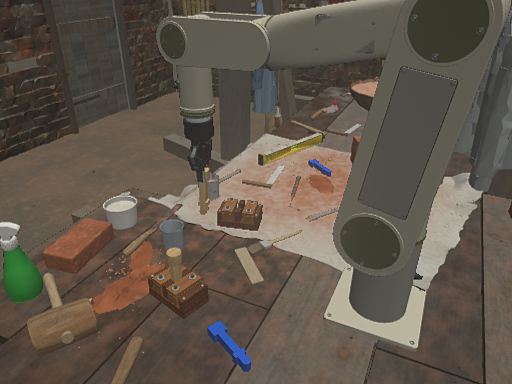

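Run:
```python
from h import *
s=load('w10')
m=ray(s,256.5,73,78); print('mug rim',m, ray(s,223,73,78),ray(s,290,73,78),ray(s,256.5,38,78),ray(s,256.5,108,78))
print('floor',ray(s,257,81,3))
st=r.sense();p=st['tool_pos'];y=np.radians(st['tcp_rot'][2]);ax=np.array([np.cos(y),np.sin(y),0]);ay=np.array([-np.sin(y),np.cos(y),0])
for k in(-3,0,3):
  for th in (-6,-3,0,3,6):
    t=np.radians(th); up=np.array([0,0,1])*np.cos(t)+ax*np.sin(t); xx=ax*np.cos(t)-np.array([0,0,1])*np.sin(t)
    o=p+np.array([0,0,19+k])
    print(k,th,*[proj(s,o+xx*a+up*b).round(0) for a,b in((18,16),(-18,16),(18,-16),(14,-80),(9,-80))])
a=cv2.imread('pics/w10.png')[20:320,190:320];cv2.imwrite('pics/w10c.png',np.hstack([cv2.resize(a[150:],(520,600),interpolation=2)]))
print(st['tool_pos'],st['tcp_rot'])
```

```text
mug rim [606.13406296  20.38117677  78.        ] [598.09160674  54.70619581  78.        ] [614.17689614 -13.9454511   78.        ] [637.88095148  27.87403117  78.        ] [571.88012107  12.29661129  78.        ]
floor [604.02061729  18.80195756   3.        ]
-3 -6 [257. 247.] [257. 305.] [257. 212.] [256. 177.] [256. 183.]
-3 -3 [257. 244.] [257. 305.] [257. 213.] [256. 182.] [256. 188.]
-3 0 [257. 241.] [257. 305.] [257. 213.] [256. 186.] [256. 192.]
-3 3 [257. 239.] [257. 305.] [257. 214.] [256. 191.] [256. 197.]
-3 6 [257. 236.] [257. 305.] [257. 215.] [256. 196.] [256. 202.]
0 -6 [257. 250.] [257. 309.] [257. 214.] [256. 178.] [256. 184.]
0 -3 [257. 247.] [257. 310.] [257. 215.] [256. 183.] [256. 189.]
0 0 [257. 245.] [257. 310.] [257. 215.] [256. 187.] [256. 193.]
0 3 [257. 242.] [257. 310.] [257. 216.] [256. 192.] [256. 198.]
0 6 [257. 239.] [257. 310.] [257. 217.] [256. 197.] [256. 203.]
3 -6 [257. 254.] [257. 314.] [257. 216.] [256. 179.] [256. 185.]
3 -3 [257. 251.] [257. 314.] [257. 217.] [256. 184.] [256. 190.]
3 0 [257. 248.] [257. 315.] [257. 218.] [256. 189.] [256. 195.]
3 3 [257. 245.] [257. 315.] [257. 218.] [256. 193.] [256. 200.]
3 6 [257. 243.] [257. 314.] [257. 219.] [256. 198.] [256. 204.]
[501.26359955  -3.63710974 242.05727826] [-179.97451452    0.71514052   13.11319087]
```

View pics/w10c.png

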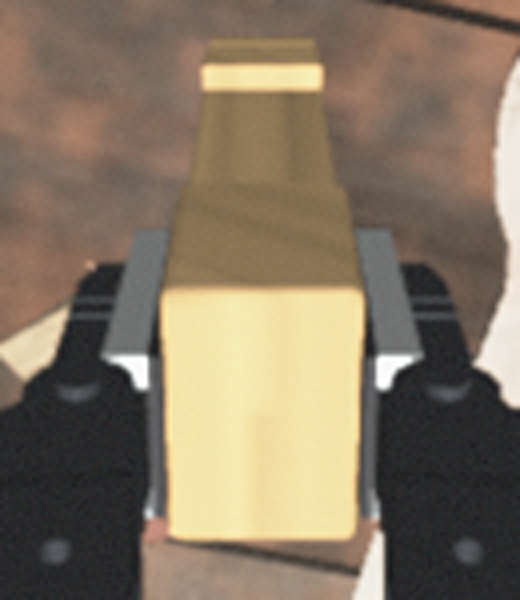

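```bash
python3 -m jog '[[0.015,0,0,0,0.1],[0.035,0,0,0,0.1],[0.06,0,0.005,0,0.1],[0.08,0,0.01,0,0.1],[0.095,0,0.02,0,0.1],[0.103,0,0.03,0,0.1],[0.103,0,0.035,0,0.1],[0.103,0,0.035,0,0.1],[0.103,0,0.035,0,0.1]]' 70
python3 - <<'E'
from h import *
snap('wrist','w11');snap('scene','s11');snap('top','t11')
b=cv2.imread('pics/s11.png')[130:280,120:270]
cv2.imwrite('pics/c11.png',cv2.resize(b,(600,600),interpolation=2))
b=cv2.imread('pics/t11.png')[110:210,134:234]
cv2.imwrite('pics/c11t.png',cv2.resize(b,(600,600),interpolation=2))
E
```

```text
time: 11.45
tool_pos: [600.6, 19.3, 206.0]
tcp_rot: [-180.0, 0.7, 13.1]
ft_force: [0.2, 0.3, -0.8]
finger_gap: 23.7
```

View pics/w11.png

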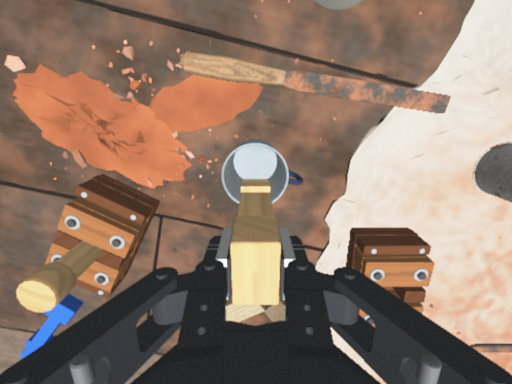

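View pics/c11.png

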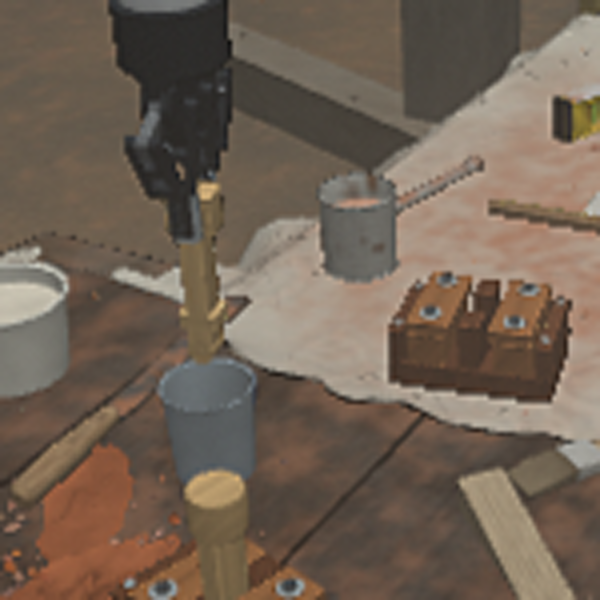

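Run:
```python
from h import *
for n,c in(('w11',(600.6,19.5)),('w11',(603.5,19.7)),('w11',(606,20.4)),('s11',(600.6,19.5)),('s11',(603.5,19.7)),('s11',(606,20.4)),('t11',(600.6,19.5)),('t11',(606,20.4))):
    s=load(n); a=np.linspace(0,2*np.pi,73)
    P=np.array([proj(s,(c[0]+35*np.cos(t),c[1]+35*np.sin(t),78)) for t in a]); print(n,c,'u',P[:,0].min().round(1),P[:,0].max().round(1),'v',P[:,1].min().round(1),P[:,1].max().round(1))
s=load('s11'); p=r.sense()['tool_pos']; print(p,proj(s,p+[0,0,-105]),proj(s,p+[2,0.5,-105]))
```

```text
w11 (600.6, 19.5) u 221.8 288.5 v 147.4 211.5
w11 (603.5, 19.7) u 222.1 289.0 v 144.6 209.1
w11 (606, 20.4) u 221.9 289.0 v 142.0 206.8
s11 (600.6, 19.5) u 161.5 185.4 v 219.1 232.2
s11 (603.5, 19.7) u 160.6 184.6 v 218.9 232.0
s11 (606, 20.4) u 159.8 183.8 v 218.8 231.9
t11 (600.6, 19.5) u 173.6 194.1 v 146.2 166.1
t11 (606, 20.4) u 173.4 193.9 v 144.7 164.6
[601.14350346  19.46336092 206.6784307 ] [172.62171109 218.69907519] [171.95895228 218.62062691]
```

Run:
```python
from h import *
a=cv2.imread('pics/w11.png')[130:220,210:310];b=cv2.imread('pics/s11.png')[205:265,150:195]
cv2.imwrite('pics/c12.png',np.hstack([cv2.resize(a,(500,450),interpolation=0),cv2.resize(b,(300,450),interpolation=0)]))
```

```text
(no output)
```

View pics/c12.png

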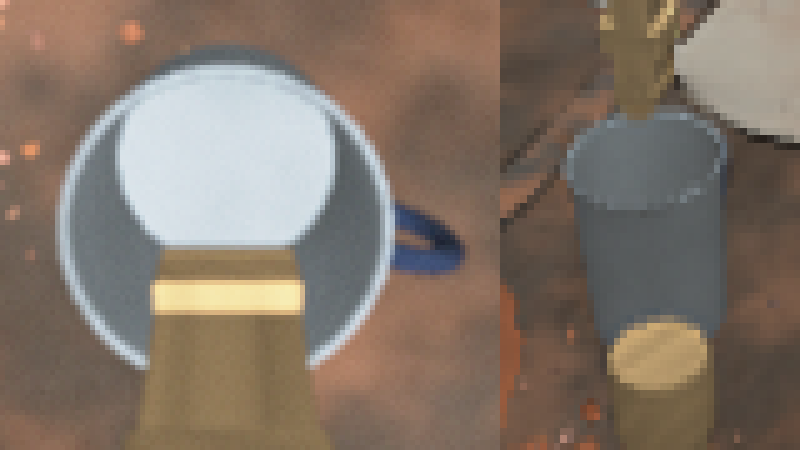

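```bash
python3 -m jog '[[0.002,0,0.008,0,0.1],[0.002,0,0.02,0,0.1],[0.002,0,0.035,0,0.1],[0.002,0,0.05,0,0.1],[0.002,0,0.065,0,0.1],[0.002,0,0.078,0,0.1],[0.002,0,0.088,0,0.1],[0.002,0,0.092,0,0.1],[0.002,0,0.092,0,0.1],[0.002,0,0.092,0,0.1]]' 70
python3 - <<'E'
from h import *
snap('wrist','w13');snap('scene','s13');print(r.sense()['ft_force'])
a=cv2.imread('pics/w13.png');b=cv2.imread('pics/s13.png')[160:280,130:230]
cv2.imwrite('pics/c13.png',np.hstack([cv2.resize(a,(440,330)),cv2.resize(b,(275,330),interpolation=2)]))
E
```

```text
time: 12.6
tool_pos: [602.6, 19.7, 115.4]
tcp_rot: [180.0, 0.6, 13.1]
ft_force: [0.0, 1.1, -1.2]
finger_gap: 23.2
[ 0.80020565 -0.0210648  -0.74223879]
```

View pics/c13.png

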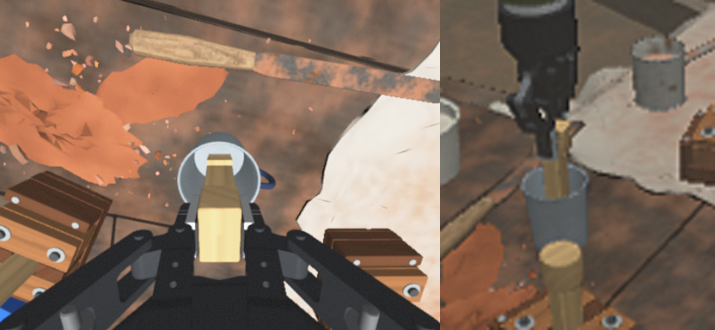

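```bash
python3 -m jog '[[0,0,0.002,0,0.1],[0,0,0.004,0,0.1],[0,0,0.005,0,0.1],[0,0,0.005,0,0.1]]' 70; python3 -m jog '[[0,0,0.001,0,0.1],[0,0,0.002,0,0.1],[0,0,0.002,0,0.1]]'
```

```text
time: 13.1
tool_pos: [602.6, 19.7, 110.5]
tcp_rot: [180.0, 0.6, 13.1]
ft_force: [-0.0, 0.8, -1.2]
finger_gap: 23.1
time: 13.4
tool_pos: [602.4, 19.7, 108.2]
tcp_rot: [180.0, 0.6, 13.1]
ft_force: [-1.5, -0.2, -0.5]
finger_gap: 23.1
```

```bash
python3 -m jog '[[0,0,0.001,0,0.1],[0,0,0.002,0,0.1],[0,0,0.002,0,0.1]]'; python3 -m jog '[[0,0,0.001,0,0.1],[0,0,0.002,0,0.1],[0,0,0.002,0,0.1]]'
```

```text
time: 13.7
tool_pos: [602.8, 19.7, 107.1]
tcp_rot: [180.0, 0.5, 13.1]
ft_force: [-2.6, 0.3, 5.2]
finger_gap: 23.2
time: 14.0
tool_pos: [603.2, 19.8, 107.1]
tcp_rot: [180.0, 0.5, 13.1]
ft_force: [-5.0, 0.1, 11.3]
finger_gap: 23.4
```

```bash
python3 -m jog '[[0,0,-0.0005,0,0.28],[0,0,-0.0005,0,0.4],[0,0,-0.0005,0,0.5],[0,0,-0.0005,0,0.6],[0,0,-0.0005,0,0.8],[0,0,-0.0005,0,0.8],[0,0,-0.0005,0,0.8]]' 20
python3 - <<'E'
from h import *
snap('wrist','w14');snap('scene','s14');print(r.sense()['ft_force'])
a=cv2.imread('pics/w14.png');b=cv2.imread('pics/s14.png')[160:280,130:230]
cv2.imwrite('pics/c14.png',np.hstack([cv2.resize(a,(440,330)),cv2.resize(b,(275,330),interpolation=2)]))
E
```

```text
time: 14.7
tool_pos: [603.2, 19.8, 107.5]
tcp_rot: [180.0, 0.5, 13.1]
ft_force: [-0.4, -0.2, 0.0]
finger_gap: 68.6
[ 0.43159777  0.48271094 -1.25229806]
```

View pics/c14.png

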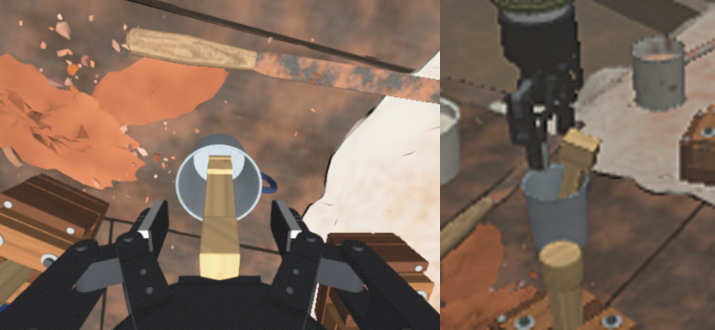

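The peg now leans back on the mug's near rim with its head clear of the fingers. I open fully and lift straight off.

```bash
python3 -m jog '[[0,0,0,0,1],[0,0,0,0,1],[0,0,-0.01,0,1],[0,0,-0.03,0,1],[0,0,-0.06,0,1],[0,0,-0.1,0,1],[-0.02,0,-0.14,0,1],[-0.05,0,-0.15,0,1],[-0.08,0,-0.15,0,1],[-0.1,0,-0.15,0,1],[-0.1,0,-0.15,0,1],[-0.1,0,-0.15,0,1]]' 20
python3 - <<'E'
from h import *
snap('wrist','w15');snap('scene','s15');print(r.sense()['ft_force'])
a=cv2.imread('pics/w15.png');b=cv2.imread('pics/s15.png')[160:280,130:230]
cv2.imwrite('pics/c15.png',np.hstack([cv2.resize(a,(440,330)),cv2.resize(b,(275,330),interpolation=2)]))
E
```

```text
time: 16.0
tool_pos: [507.3, -2.6, 259.4]
tcp_rot: [179.9, 0.4, 13.1]
ft_force: [0.6, 0.3, 0.1]
finger_gap: 85.4
[ 0.83696937 -0.38243027 -0.56188225]
```

View pics/c15.png

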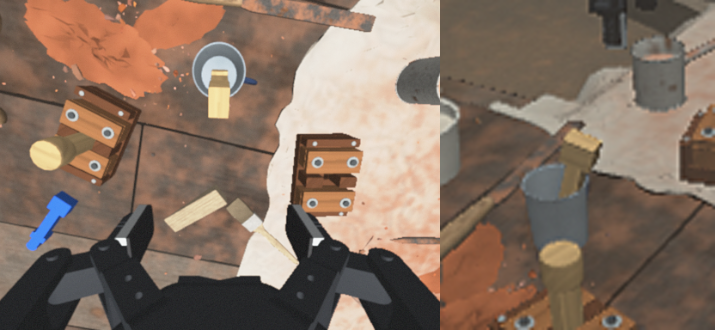

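```bash
python3 -m jog '[[0,0,0,0,1],[0,0,0,0,1],[0,0,0,0,1],[0,0,0,0,1],[0,0,0,0,1]]'
python3 - <<'E'
from h import *
s=snap('wrist','w16');b=snap('scene','s16')
d=np.abs(b['pixels'].astype(int)-load('s15')['pixels']).max(2)[160:260,140:210]; print('diff',d.max(),(d>25).sum())
ax=np.array([np.cos(np.radians(13.1)),np.sin(np.radians(13.1)),0]);z=np.array([0,0,1.])
for th in(12,16,20,25):
  for f in(0,8):
    t=np.radians(th);up=z*np.cos(t)-ax*np.sin(t);xx=ax*np.cos(t)+z*np.sin(t)
    foot=np.array([605,20,3+2])+ax*f;o=foot+up*122
    print(th,f,'top front/back edge v',*[proj(s,o+xx*a+up*16).round(0) for a in(18,-18)])
a=cv2.imread('pics/w16.png')[40:150,210:310];c=cv2.imread('pics/s16.png')[195:255,150:205]
cv2.imwrite('pics/c16.png',np.hstack([cv2.resize(a,(400,440),interpolation=2),cv2.resize(c,(400,440),interpolation=2)]))
E
```

```text
time: 16.6
tool_pos: [507.7, -2.4, 258.7]
tcp_rot: [180.0, 0.5, 13.1]
ft_force: [0.2, 0.5, 0.9]
finger_gap: 85.2
diff 47 5
12 0 top front/back edge v [256.  91.] [256. 130.]
12 8 top front/back edge v [256.  81.] [256. 121.]
16 0 top front/back edge v [256. 102.] [255. 139.]
16 8 top front/back edge v [256.  93.] [255. 130.]
20 0 top front/back edge v [256. 113.] [255. 147.]
20 8 top front/back edge v [256. 104.] [255. 139.]
25 0 top front/back edge v [256. 125.] [255. 156.]
25 8 top front/back edge v [256. 117.] [255. 148.]
```

View pics/c16.png

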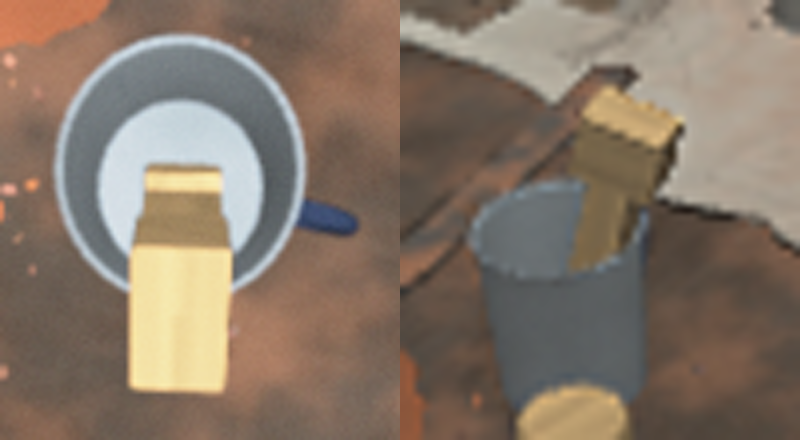

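```bash
python3 -c "
from bench import r
print(r.hand_in())"
```

```text
the job is handed in; nothing more can be done
None
```

I rocked the square-headed peg about 19 mm towards the far cheek, then about 20 mm towards the near one. I brought it back to upright, pulled it straight up out of the block and set it head up in the empty grey-blue mug. I handed the job in at about 17 s; no verdict is reported.

**Cheeks:** the bolt positions showed about 5 mm of push-back on each side (10.4 mm in total, from 57.5 mm between bolts to 67.9 mm). The push on the near cheek was then taken about 1 mm further, without measuring it again.

**Peg and mug:** after release the peg tipped from upright and now leans about 16 degrees on the mug's near rim, inside the 34 degrees allowed. Foot contact with the mug floor was felt before release, at 5–11 N. In the last pictures the mug stands upright, and comparing two of them half a second apart showed the peg at rest.

**Robot and round peg:** the gripper is open and clear with no force on it. I kept well away from the round-headed peg, and it looks untouched.

**What did not agree:**
- The top camera put the mug about 5 mm nearer in x than the wrist and scene views. I used the wrist and scene value.
- Coming back from the second rock, the head lagged about 2.6 mm, so I needed two extra nudges to get it upright.

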